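# Chock the tube on the drilling board and withdraw the gate

### The job

Make the aluminium tube ready for drilling: set the orange wedge chock on the sloping board below the middle of the tube, thin edge uphill, and push it against the tube's low side until it bites firmly and traps the tube against the wooden fence, without ramming it or grinding it down into the board. Then pull the red gate all the way down the slope by its black post, so that the chock alone stops the tube from rolling down, and let go of everything. Leave the small bare drive and the jar beside the board where they are.

Things in the scene. Friction and masses are not known exactly. Their poses are not given: they have to be found in the camera images.
- deck: Plywood board, tilted 10 degrees, fixed. Origin on its top surface; x points up the slope along the surface, y along the tube, z square out of the surface. The surface spans x -190 to +120 mm, y -100 to +100 mm. A wooden fence 45 mm high stands across the upper end, its downhill face at x = +71 mm, just above the tube. Its place and yaw differ from run to run.
- tube: Loose aluminium tube, black ends, 60 mm diameter, 160 mm long, about 0.7 kg, across the slope. Origin mid-axis; y along the axis. At the start it rests on the gate's prongs, axis at deck x = 40 mm, with 1 mm of play to the fence. A chock pushed under its low side meets stiff resistance, some 5 N per mm; a push of 8 to 10 N up the slope seats it, if the hand does not also bear down (friction then eats the push).
- chock: Loose T-shaped wedge, 0.25 kg. Origin on its flat underside. Orange head: x -10 to +30 mm, 44 mm wide (y), thin edge at x = +30 mm, z = 0, 35 degree face rising to z = 25 mm at x = -6 mm. Black stem behind it to hold: x -38 to -8 mm, 20 mm wide (y), z 0 to 45 mm; grip across y from above and low down, since a push high up tips it forward. Starts upright on the table, left or right of the board.
- gate (a joint): Red gate sliding along the slope: 0 = up (prongs hold the tube), 0.050 m = fully down. Moves at about 3 N, stays where left. Flat arms (10 mm high) at deck y = -62 and +62 mm carry upright prongs (14 mm wide, 40 mm high, uphill faces at deck x = +10 mm when up) and join a cross bar (12 mm high) at deck x = -100 mm. The chock goes between the arms (110 mm apart).
- gate_grip (a point): Grasping point on the gate's black post, which stands on the middle of the cross bar: 24 mm along the slope, 16 mm thick across it (deck y), top 58 mm above the board; this point is at its centre, 42 mm above the board, and moves with the gate.
- small_drive: Bystander, leave alone: bare small drive with green circuit board, 100 x 70 x 12 mm, on the table on the side of the board where the chock is not.
- screw_jar: Bystander, leave alone: jar, 60 mm diameter, 70 mm high, right of the board.
Mind the look-alikes: they are no part of the job. What is shaped like the chock but turquoise is not meant.

How it is judged (in metres and radians):
On the way, in this order (a step that is already met when the one before it is completed fails the run):
1. the chock is pressed firmly (over 4 N) on the low side of the tube while the gate is still up (contact force between chock and tube above 4 N and x of tube in the frame of deck between 0.038 and 0.044 m and value of joint gate below 0.01 m), for 0.2 s.
2. the gate is pulled down by 42 mm or more (value of joint gate above 0.042 m), for 0.1 s.
At the end, for the whole second after the job is handed in: Gate down by 42 mm or more; tube lying across the board (0.06 rad), its axis within 3 mm of its place against the fence; chock flat on the board (5 mm), touching the tube's low side (over 0.2 N), its middle within 20 mm of the tube's middle; both at rest (value of joint gate above 0.042 m and x of tube in the frame of deck between 0.038 and 0.044 m and z of tube in the frame of deck below 0.0335 m and angle between the y axis of tube and the y axis of deck, either way round below 0.06 rad and contact force between chock and tube above 0.2 N and z of chock in the frame of deck below 0.005 m and y of chock in the frame of tube between -0.02 and 0.02 m and linear speed of each of tube, chock below 0.005 m/s).
It fails at once if the chock is rammed: more than 15 N between chock and tube (contact force between chock and tube above 15 N).
It fails at once if the chock is ground into the board: more than 35 N between chock and board (contact force between chock and deck above 35 N).
It fails at once if the tube rolls down the slope, by more than 8 mm from its start (x of tube in the frame of deck below 0.032 m).
It fails at once if a bystander is moved by more than 20 mm (distance of any of small_drive, screw_jar from where it was at the start of the episode above 0.02 m).
It also fails if it takes over 70 s, if anything falls off the work surface, if the arm or the gripper's body presses on something with over 40 N, if the wrist force passes 120 N, or if a joint passes its speed limit or range.

### The arm

A 6-joint arm with a two-finger parallel gripper is mounted at the origin on the work surface. World frame = base frame: x ahead of the robot, y to its left, z up, the work surface at z = 0. Lengths are in m, angles in degrees, forces in N, time in s.
With the tool pointing down it reaches from about 0.325 to 0.9 m from the base axis. Payload 6.1 kg.
Tool frame: the origin (TCP) lies midway between the tips of the shut fingers; the grasp point (between the pads) lies 19 mm behind it; z points along the fingers, y is the line along which they close (so a half turn about z gives the same grasp; the last joint's range is limited). The gripper opens to 87 mm and grips with 3 to 60 N. Pads are 19 mm wide; open, the fingers measure 117 mm over their backs; the gripper's body (75 mm by 190 mm) begins 51 mm behind the grasp point.
Start: joints at [-78.043, 12.628, 87.462, -0, 79.91, -7.225], TCP at [0.205, -0.59, 0.223] pointing down, gripper open.
Joint ranges: [-170.65, 170.65], [-52.31, 119.04], [5.05, 147.46], [-71.25, 251.25], [11.57, 151.72], [-153.62, 153.62]. Speed limits (degrees/s): [147.25, 147.25, 172.46, 180, 180, 180].

### API

Orientations are given as a 3x3 rotation matrix whose columns are the frame's x, y, z axes.
In Python, from station import bot gives the robot as it stands.
- The arm moves only by the tool play_rows, never from a script. Its argument "increments" is one flat list of numbers, 7 for each row, row after row: the shift along the tool's x, y, z in cm, then the turn, a rotation vector about the tool's x, y, z in degrees, then the gripper command: -1 is fully open, 1 is shut, values between are in proportion. A call has exactly 10 rows; each row shifts and turns the commanded pose from where the row before left it, along the tool's axes as they then stand; what a row does not reach is not made up. A row lasts 1/12 s, in which the tool goes at most 41.7 mm and 7.16 degrees, less where a joint would pass 70% of its speed; a pose out of reach is approached as far as the arm can. A call with a gripper value outside its range is refused whole. The fingers move at their own pace and stop on an object; "grip_force" is the grip in N (left out, the last holds). Time passes only in rows, so rows that do not move let the fingers close, or fill a call up. It gives the time, the measured TCP pose, the force, the opening and the grip force at its end, in the units of the state.
- bot.state(): the state, without advancing time (a new reading comes with each control period).
- bot.camera(name): name is "side" or "top" or "wrist"; returns the picture (400x640x3 uint8, red, green, blue); there is no depth.
- bot.camera_model(name): a dict with "K" (3x3 intrinsics, pixels), "rvec" (rotation vector, rad) and "tvec" (3), from world to camera coordinates, as OpenCV has them. Camera axes: x right, y down, z forward; pixel columns grow to the right and rows downward; lengths in m; the calibration is good to about 2 mm. A picture is of the moment at which its call begins: read the wrist's pose just before it. camera_model takes no time and is no camera call; for the wrist camera it gives the pose at the moment of the call.
- bot.job_done(): hands the job in; it is judged then, once.
Trained networks look in the newest picture that a camera, given by its name, has taken for a name from the list of things; names that differ only in an ending like _2 or _b are one class to them, and where a whole thing is asked for, a point or a joint stands for the part that bears it (a point fixed in the world has none). Each returns a list of dicts, best first, with "score" (0 to 1); they miss things now and then, are a little off and sometimes report something else, mostly with a low value. They report only what shows in the picture. A call takes as long as a camera call. They do not tell look-alikes from the thing itself.
- bot.outline_of(camera, target): "pixels" (400x640 bool, what is visible of it) and "extent" ([centre column, centre row, width, height] in pixels, round what is visible of it).
The state is a dict: "time": time; "joint_pos": joint angles; "qvel": joint speeds; "effort": joint torques, N m; "eef_pos": TCP position; "tool_rot": TCP orientation; "force": force on the tool from outside, world axes, zero at the start; "ft_torque": the same for the moment, N m; "gripper_width": finger opening in m; "grip_force": force on a finger pad.
Only numpy, scipy, OpenCV 4.12 (cv2) and the standard library are available. Lean on these libraries where they do the work, as an engineer would, in place of code of your own. Each camera call takes 0.05 s, during which the arm holds its last target. There are 200 camera calls.

## Working session

There is one attempt and no reset: what is moved stays moved. The work goes in short steps, Python scripts to look and compute and a tool call to move; the robot and the scene stay as the last step left them, time stands still between calls to the robot, and variables do not carry over. Pictures are saved under pics/ and viewed, at most 10 in all, crops included, and the job is handed in when it is done.

Besides the shell and the picture viewer there is one more tool, called after ">>>" as name(argument=value, ...) on one line, values as JSON. play_rows: Moves the arm, as the interface text tells. Its arguments: {"type":"object","properties":{"increments":{"type":"array"},"grip_force":{"type":"number"}},"required":["increments"]}

```bash
mkdir -p pics; cat > h.py <<'E'
import numpy as np, cv2
from station import bot
def cm(n):
    m=bot.camera_model(n); return np.array(m["K"]),cv2.Rodrigues(np.array(m["rvec"],float))[0],np.array(m["tvec"],float).ravel()
def ray(n,uv):
    K,R,t=cm(n); d=R.T@np.linalg.solve(K,[uv[0],uv[1],1]); return -R.T@t,d
def onz(n,uv,z):
    c,d=ray(n,uv); return c+d*(z-c[2])/d[2]
def proj(n,P):
    K,R,t=cm(n); p=(np.atleast_2d(P)@R.T+t)@K.T; return p[:,:2]/p[:,2:]
E
python3 - <<'E'
from h import *
a=bot.camera("top");b=bot.camera("side")
for n in("top","side"):
    for t in("deck","tube","chock","gate","gate_grip","small_drive","screw_jar"):
        for o in bot.outline_of(n,t)[:3]: print(n,t,round(o["score"],2),np.round(o["extent"]),int(o["pixels"].sum()))
    K,R,t=cm(n);print(n,np.round(-R.T@t,3),np.round(R[2],2),K[0,0])
cv2.imwrite("pics/a.png",cv2.cvtColor(a,cv2.COLOR_RGB2BGR))
cv2.imwrite("pics/b.png",cv2.cvtColor(b,cv2.COLOR_RGB2BGR))
s=bot.state();print(s["time"],s["eef_pos"],s["tool_rot"])
E
```

```text
top deck 0.94 [310. 174.  82. 106.] 5384
top tube 0.73 [303. 151.  50.  32.] 1031
top chock 0.68 [225. 203.  15.  19.] 256
top chock 0.64 [251. 254.  24.  20.] 266
top chock 0.6 [216. 239.  15.  20.] 288
top gate 0.72 [312. 176.  55.  43.] 460
top gate_grip 0.74 [311. 178.  53.  48.] 635
top small_drive 0.73 [438. 241.  29.  37.] 794
top screw_jar 0.81 [420. 184.  17.  24.] 331
top screw_jar 0.67 [305. 153.  52.  27.] 1004
top [0.339 0.051 1.433] [ 0.17 -0.01 -0.99] 458.4072775232032
side deck 0.61 [297. 191. 128.  96.] 4718
side tube 0.84 [279. 168.  50.  44.] 1082
side chock 0.88 [223. 320.  33.  25.] 533
side chock 0.81 [238. 261.  24.  17.] 327
side chock 0.73 [257. 291.  28.  19.] 459
side gate 0.65 [302. 185.  62.  52.] 737
side gate_grip 0.6 [303. 185.  58.  51.] 679
side small_drive 0.84 [431. 172.  21.  21.] 264
side small_drive 0.48 [301. 186.  59.  56.] 777
side screw_jar 0.91 [384. 150.  19.  27.] 439
side [-0.087  0.642  0.797] [ 0.57 -0.52 -0.64] 422.79132496943157
0.8 [ 0.20532461 -0.59029639  0.22256761] [[ 9.44494126e-01  3.28528302e-01  1.06392493e-06]
 [ 3.28528302e-01 -9.44494126e-01 -3.39037472e-05]
 [-1.01334697e-05  3.23714195e-05 -9.99999999e-01]]
```

View pics/a.png

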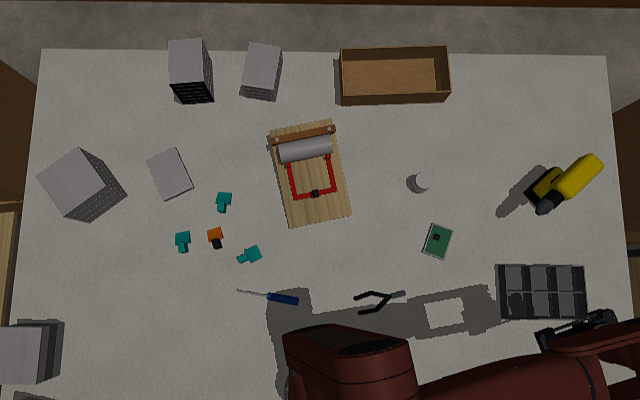

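View pics/b.png

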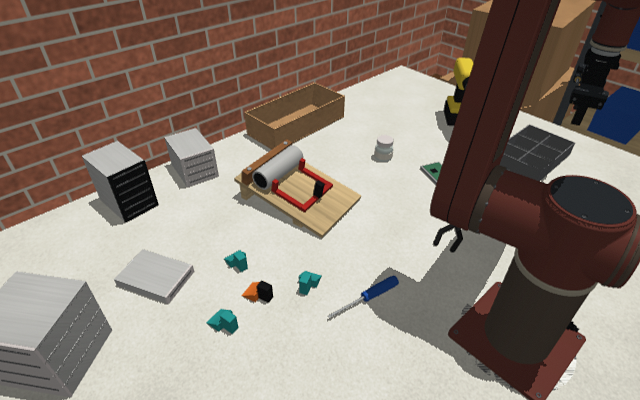

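Candidates in the top view: orange/black wedge at (215,238), and turquoise look-alikes at (223,201), (183,240) and (250,254). By the description I choose the orange one, and check it in a close crop.

```bash
python3 - <<'E'
from h import *
a=cv2.imread("pics/a.png");b=cv2.imread("pics/b.png")
o=np.zeros((600,800,3),np.uint8)
def put(im,x,y,w,h,s,X,Y):
    o[Y:Y+h*s,X:X+w*s]=cv2.resize(im[y:y+h,x:x+w],None,fx=s,fy=s,interpolation=cv2.INTER_CUBIC)
put(a,260,112,98,120,4,0,0)
put(b,230,138,134,100,3,396,0)
put(a,195,222,40,35,6,400,320)
cv2.imwrite("pics/c.png",o)
hsv=cv2.cvtColor(a,cv2.COLOR_BGR2HSV)
m=cv2.inRange(hsv,(5,150,80),(18,255,255));m[:, :200]=0;m[:,235:]=0;m[:220]=0;m[260:]=0
ys,xs=np.nonzero(m);print("orange",xs.mean(),ys.mean(),len(xs),cv2.minAreaRect(np.c_[xs,ys].astype(np.float32)))
k=cv2.inRange(hsv,(0,0,0),(180,255,60));k[:,:200]=0;k[:,235:]=0;k[:240]=0;k[255:]=0
y2,x2=np.nonzero(k);print("black",x2.mean(),y2.mean(),len(x2))
print(onz("top",(xs.mean(),ys.mean()),.012),onz("top",(x2.mean(),y2.mean()),.03))
E
```

```text
orange 214.23717948717947 233.5 156 ((214.0346221923828, 233.6269073486328), (12.103399276733398, 14.99769115447998), 74.74488067626953)
black 216.3 243.8375 80
[0.46388414 0.33833473 0.012     ] [0.43085787 0.32703303 0.03      ]
```

View pics/c.png

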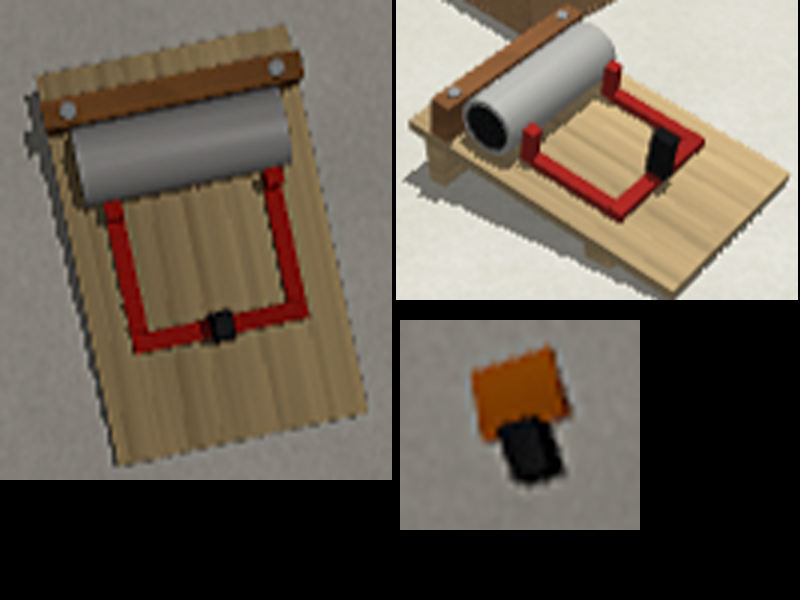

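The crop shows the orange head with the black stem below it in the image (thin edge uphill, +x), so this is the right chock. The deck's corners are clear in both views.

```bash
cat >> h.py <<'E'
def deckR(yaw,t=np.radians(10)):
    c,s=np.cos(yaw),np.sin(yaw)
    return np.array([[c,-s,0],[s,c,0],[0,0,1]])@np.array([[np.cos(t),0,-np.sin(t)],[0,1,0],[np.sin(t),0,np.cos(t)]])
E
python3 - <<'E'
from h import *
from scipy.optimize import least_squares
C=np.array([[.12,.1,0],[.12,-.1,0],[-.19,-.1,0],[-.19,.1,0]])
T=np.array([[37,76],[287,26],[367,412],[118,465]])/4+[260,112]-.4
S=np.array([[410-396,122],[788-396,178],[672-396,290]])/3+[230,138]-.4
def f(p):
    W=C@deckR(p[3]).T+p[:3]
    return np.r_[(proj("top",W)-T).ravel(),(proj("side",W[[0,2,3]])-S).ravel()]
r=least_squares(f,[.6,.05,.05,0.2]);print(r.x,np.degrees(r.x[3]),np.round(r.fun,1))
K,R,t=cm("wrist");s=bot.state();q=np.array(s["tool_rot"])
print("wrist cam in tool",q.T@(-R.T@t-s["eef_pos"]),"fwd",q.T@R[2],"right",q.T@R[0],K[0,0])
E
```

```text
[0.68788087 0.05048225 0.04733145 0.21711154] 12.439575202664084 [-0.4 -0.8  0.2 -0.9  0.2  0.  -0.3 -0.1 -0.3 -0.1  1.2 -0.8  0.3  1.7]
wrist cam in tool [ 0.06723137  0.00127976 -0.16249004] fwd [-2.48937824e-01  2.36047118e-04  9.68519439e-01] right [ 3.62757705e-04  9.99999923e-01 -1.50480187e-04] 337.0431681801202
```

>>> play_rows(increments=[2.3, -3.3, 0, 0, 0, 0, -1, 2.3, -3.3, 0, 0, 0, 0, -1, 2.3, -3.3, 0, 0, 0, 0, -1, 2.3, -3.3, 0, 0, 0, 0, -1, 2.3, -3.3, 0, 0, 0, 0, -1, 2.3, -3.3, 0, 0, 0, 0, -1, 2.3, -3.3, 0, 0, 0, 0, -1, 2.3, -3.3, 0, 0, 0, 0, -1, 2.3, -3.3, 0, 0, 0, 0, -1, 2.3, -3.3, 0, 0, 0, 0, -1])

```text
time: 1.63
eef_pos: [0.3142, -0.2014, 0.2228]
tool_rot: [[0.945, 0.328, 0.001], [0.328, -0.945, -0.001], [0.001, 0.001, -1.0]]
force: [2.0, -0.2, -0.3]
gripper_width: 0.087
grip_force: 0.0
```

>>> play_rows(increments=[2.3, -3.3, 0, 0, 0, 0, -1, 2.3, -3.3, 0, 0, 0, 0, -1, 2.3, -3.3, 0, 0, 0, 0, -1, 2.3, -3.3, 0, 0, 0, 0, -1, 2.3, -3.3, 0, 0, 0, 0, -1, 2.3, -3.3, 0, 0, 0, 0, -1, 2.3, -3.3, 0, 0, 0, 0, -1, 2.3, -3.3, 0, 0, 0, 0, -1, 2.3, -3.3, 0, 0, 0, 0, -1, 2.3, -3.3, 0, 0, 0, 0, -1])

```text
time: 2.47
eef_pos: [0.4231, 0.1866, 0.2229]
tool_rot: [[0.944, 0.329, 0.001], [0.329, -0.944, 0.0], [0.001, 0.0, -1.0]]
force: [1.1, -1.2, 0.9]
gripper_width: 0.0869
grip_force: 0.0
```

>>> play_rows(increments=[1, -2.6, 0, 0, 0, 0, -1, 1, -2.6, 0, 0, 0, 0, -1, 1, -2.6, 0, 0, 0, 0, -1, 1, -2.6, 0, 0, 0, 0, -1, 0.5, -2, 0, 0, 0, 0, -1, 0, 0, 0, 0, 0, 0, -1, 0, 0, 0, 0, 0, 0, -1, 0, 0, 0, 0, 0, 0, -1, 0, 0, 0, 0, 0, 0, -1, 0, 0, 0, 0, 0, 0, -1])

```text
time: 3.3
eef_pos: [0.425, 0.3151, 0.2227]
tool_rot: [[0.945, 0.327, 0.0], [0.327, -0.945, -0.0], [0.0, 0.0, -1.0]]
force: [0.1, 0.2, 0.7]
gripper_width: 0.0873
grip_force: 0.0
```

```bash
python3 - <<'E'
from h import *
from scipy.optimize import least_squares
s=bot.state();q=np.array(s["tool_rot"]);e=np.array(s["eef_pos"])
M=cm("wrist");im=bot.camera("wrist")
print(s["time"],e,np.degrees(np.arctan2(q[1,0],q[0,0])),np.round(s["joint_pos"]),s["force"])
bgr=cv2.cvtColor(im,cv2.COLOR_RGB2BGR);hsv=cv2.cvtColor(bgr,cv2.COLOR_BGR2HSV)
m=cv2.inRange(hsv,(5,150,60),(18,255,255))
n,l,st,c=cv2.connectedComponentsWithStats(m);i=1+st[1:,4].argmax();m=(l==i).astype(np.uint8)
h=cv2.approxPolyDP(max(cv2.findContours(m,0,2)[0],key=cv2.contourArea),3,True)[:,0]
print("orange",c[i],st[i]);print(h.tolist())
for o in bot.outline_of("wrist","chock")[:4]:print(o["score"],np.round(o["extent"]))
for u in h:cv2.circle(bgr,tuple(map(int,u)),2,(255,0,255),-1)
cv2.imwrite("pics/d.png",bgr)
E
```

```text
3.3 [0.42495928 0.31514479 0.22266975] 19.103196698121856 [ 28.  -1. 102.  -0.  79.  99.] [0.0658983  0.24939241 0.74292036]
orange [305.0998004  132.75548902] [ 291  115   36   36 1002]
[[292, 115], [291, 150], [319, 149], [320, 139], [326, 137], [319, 132], [321, 126], [316, 127], [320, 124], [316, 123], [317, 116]]
0.95 [218. 129.  46.  74.]
0.7 [382. 218.  61.  47.]
0.68 [367.  44.  55.  73.]
0.66 [310. 148.  43.  69.]
```

View pics/d.png

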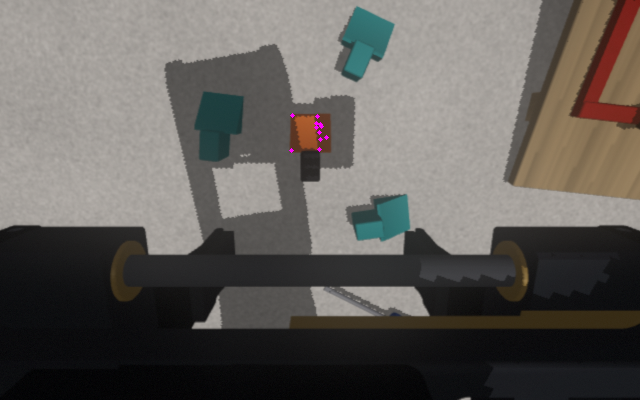

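The wrist picture shows the orange head at columns 290–331, rows 114–152, with the black stem below it at (310,166); it is aligned with the tool, and the turquoise ones lie around it.

```bash
python3 - <<'E'
from h import *
s=bot.state();q=np.array(s["tool_rot"]);e=np.array(s["eef_pos"])
g=lambda uv,z:np.round((q.T@(onz("wrist",uv,z)-e))*1000,1)
for uv,z in [((290,114.5),0),((331,114.5),0),((300,180.5),.045),((320.5,180.5),.045),((300,151.5),.045),((320.5,151.5),.045)]:print(uv,z,g(uv,z))
hsv=cv2.cvtColor(cv2.imread("pics/d.png"),cv2.COLOR_BGR2HSV)
m=cv2.inRange(hsv,(3,120,25),(20,255,255));k=m*0;k[105:160,280:340]=m[105:160,280:340]
ys,xs=np.nonzero(k)
for y in range(112,156,3):
    x=xs[ys==y]; print(y,x.min() if len(x) else 0,x.max() if len(x) else 0,end=' | ')
E
```

```text
(290, 114.5) 0 [ 65.2 -30.7 222.7]
(331, 114.5) 0 [ 65.2  14.8 222.7]
(300, 180.5) 0.045 [ -0.3 -18.  177.7]
(320.5, 180.5) 0.045 [ -0.3   3.  177.7]
(300, 151.5) 0.045 [ 29.4 -17.6 177.7]
(320.5, 151.5) 0.045 [ 29.4   3.  177.7]
112 0 0 | 115 295 329 | 118 291 329 | 121 291 329 | 124 291 329 | 127 291 329 | 130 291 329 | 133 291 329 | 136 291 330 | 139 291 330 | 142 290 330 | 145 290 329 | 148 290 330 | 151 293 329 | 154 0 0 |
```

>>> play_rows(increments=[0.7, -0.4, 2, 0, 0, 0, -0.3, 0.7, -0.35, 3, 0, 0, 0, -0.3, 0, 0, 3, 0, 0, 0, -0.3, 0, 0, 3, 0, 0, 0, -0.3, 0, 0, 3, 0, 0, 0, -0.3, 0, 0, 3, 0, 0, 0, -0.3, 0, 0, 2, 0, 0, 0, -0.3, 0, 0, 1.3, 0, 0, 0, -0.3, 0, 0, 0.7, 0, 0, 0, -0.3, 0, 0, 0.4, 0, 0, 0, -0.3])

```text
time: 4.23
eef_pos: [0.4355, 0.3275, 0.0081]
tool_rot: [[0.945, 0.328, -0.001], [0.328, -0.945, -0.0], [-0.001, 0.0, -1.0]]
force: [-0.2, 0.1, -0.2]
gripper_width: 0.0571
grip_force: 0.0
```

>>> play_rows(increments=[0, 0, 0, 0, 0, 0, 0.9, 0, 0, 0, 0, 0, 0, 0.9, 0, 0, 0, 0, 0, 0, 0.9, 0, 0, 0, 0, 0, 0, 0.9, 0, 0, 0, 0, 0, 0, 0.9, 0, 0, 0, 0, 0, 0, 0.9, 0, 0, 0, 0, 0, 0, 0.9, 0, 0, 0, 0, 0, 0, 0.9, 0, 0, 0, 0, 0, 0, 0.9, 0, 0, 0, 0, 0, 0, 0.9], grip_force=35)

```text
time: 5.07
eef_pos: [0.4357, 0.3281, 0.009]
tool_rot: [[0.944, 0.329, 0.0], [0.329, -0.944, 0.0], [0.001, -0.0, -1.0]]
force: [-1.0, 0.0, 4.8]
gripper_width: 0.0198
grip_force: 34.9
```

>>> play_rows(increments=[0, 0, -3, 0, 0, 0, 0.9, 0, 0, -4, 0, 0, 0, 0.9, 0, 0, -4, 0, 0, 0, 0.9, 0, 0, -3.6, 0, 0, 0, 0.9, 0.7, 3.3, 0, 0, 0, 0, 0.9, 0.7, 3.3, 0, 0, 0, 0, 0.9, 0.7, 3.4, 0, 0, 0, 0, 0.9, 0.7, 3.4, 0, 0, 0, 0, 0.9, 0.7, 3.4, 0, 0, 0, 0, 0.9, 0.7, 3.4, 0, 0, 0, 0, 0.9])

```text
time: 5.9
eef_pos: [0.5413, 0.1491, 0.1535]
tool_rot: [[0.944, 0.329, -0.002], [0.329, -0.944, -0.0], [-0.002, -0.0, -1.0]]
force: [0.6, 0.1, -2.7]
gripper_width: 0.0198
grip_force: 35.0
```

>>> play_rows(increments=[0.7, 3.4, 0, 0, 0, 0, 0.9, 0.7, 3.4, 0, 0, 0, 0, 0.9, 0.6, 3.4, 0, 0, 0, 0, 0.9, 0.6, 3.2, 0, 0, 0, 0, 0.9, 0, 0, 0, 0, 0, 3.35, 0.9, 0, 0, 0, 0, 0, 3.35, 0.9, 0, 0, 0, 0, 5, 0, 0.9, 0, 0, 0, 0, 5, 0, 0.9, 0, 0, 0, 0, 0, 0, 0.9, 0, 0, 0, 0, 0, 0, 0.9])

```text
time: 6.73
eef_pos: [0.608, 0.0326, 0.1531]
tool_rot: [[0.962, 0.215, 0.165], [0.212, -0.977, 0.037], [0.169, -0.001, -0.986]]
force: [0.3, 0.4, -1.8]
gripper_width: 0.02
grip_force: 34.9
```

```bash
python3 - <<'E'
from h import *
s=bot.state();q=np.array(s["tool_rot"]);e=np.array(s["eef_pos"])
im=bot.camera("wrist")
print(s["time"],e,q,np.round(s["joint_pos"]),s["force"])
bgr=cv2.cvtColor(im,cv2.COLOR_RGB2BGR);cv2.imwrite("pics/e0.png",bgr)
D=deckR(.21711);d=np.array([.6879,.0505,.0473])
L=[[.01,.055,0.04],[.01,-.055,.04],[.01,.069,0.04],[.01,-.069,.04],[.12,.1,0],[.12,-.1,0],[.071,.1,.045],[.071,-.1,.045],[.04,.08,.06],[.04,-.08,.06],[0,.1,0],[0,-.1,0]]
for u in proj("wrist",np.array(L)@D.T+d):cv2.circle(bgr,tuple(int(round(x)) for x in u),2,(255,0,255),-1)
cv2.imwrite("pics/e.png",bgr)
E
```

```text
6.7333 [0.60800934 0.03255058 0.15310838] [[ 9.62498075e-01  2.15449435e-01  1.64860539e-01]
 [ 2.12212460e-01 -9.76514641e-01  3.72159603e-02]
 [ 1.69006888e-01 -8.34829565e-04 -9.85614516e-01]] [ -6.   6. 103.   4.  62.  70.] [ 0.32002834  0.35114324 -1.8251705 ]
```

View pics/e.png

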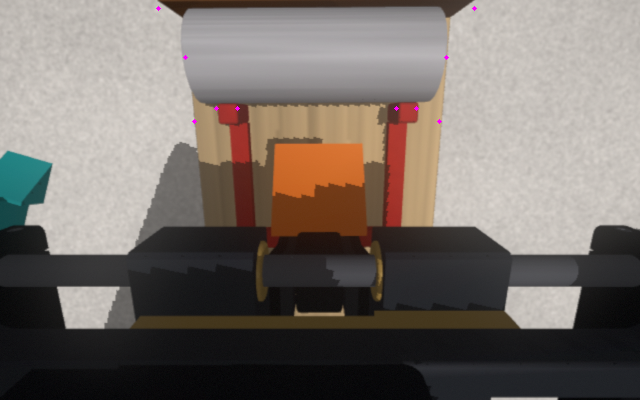

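The picture shows the tube's low outline at row 103, the chock's thin edge at row 144 (columns 274–364, square to the tube) and the prongs at (232,113) and (403,113). The predicted points fit to within 2 px.

```bash
python3 - <<'E'
from h import *
s=bot.state();q=np.array(s["tool_rot"]);e=np.array(s["eef_pos"])
D=deckR(.21711);d=np.array([.6879,.0505,.0473])
print("TCP in deck mm",D.T@(e-d)*1000,"\nrot",np.round(D.T@q,3))
c,_=ray("wrist",(0,0))
for u in [(274,143.5),(364,143.5)]:
    o,v=ray("wrist",u);o2=q.T@(o-e);v=q.T@v;print("edge tool",(o2+v*(.009-o2[2])/v[2])*1000)
th=np.linspace(0,2*np.pi,361)
for y in(-.06,0,.06):
    P=np.c_[.04+.03*np.cos(th),y+0*th,.03+.03*np.sin(th)]@D.T+d;uv=proj("wrist",P);i=uv[:,1].argmax();print("tube low row",uv[i],"top",uv[:,1].min())
im=cv2.imread("pics/e0.png");g=im[:,:,0].astype(int)-im[:,:,2]
for x in(215,270,318,370,420):
    print(x,[ (r,im[r,x].tolist()) for r in range(97,112,2)])
hsv=cv2.cvtColor(im,cv2.COLOR_BGR2HSV)
for r in(140,170,200):
    w=(hsv[r,:,1]>60)&(np.arange(640)>185)&(np.arange(640)<460);x=np.nonzero(w)[0];print(r,x.min(),x.max())
for r in(140,170,200):
    for y in(.1,-.1):
        xs=np.linspace(-.1,.05,300);uv=proj("wrist",np.c_[xs,0*xs+y,0*xs]@D.T+d);print(r,round(np.interp(r,uv[::-1,1],uv[::-1,0]),1))
E
```

```text
TCP in deck mm [-60.48568926  -0.61619059 119.37142545] 
rot [[ 1.     0.    -0.003]
 [ 0.    -1.     0.   ]
 [-0.003 -0.    -1.   ]]
edge tool [ 52.33711955 -21.26483971   9.        ]
edge tool [52.35082386 24.09755657  9.        ]
tube low row [399.24698278 107.97319308] top 14.501835549248984
tube low row [316.19285965 107.91278049] top 14.431852199317571
tube low row [233.13316521 107.85236385] top 14.36186367941735
215 [(97, [111, 111, 113]), (99, [102, 102, 104]), (101, [90, 90, 93]), (103, [72, 78, 85]), (105, [71, 90, 104]), (107, [94, 121, 142]), (109, [103, 134, 156]), (111, [103, 134, 157])]
270 [(97, [111, 110, 114]), (99, [100, 100, 103]), (101, [91, 91, 96]), (103, [70, 83, 95]), (105, [80, 104, 123]), (107, [108, 144, 170]), (109, [109, 145, 172]), (111, [110, 146, 172])]
318 [(97, [109, 110, 114]), (99, [102, 102, 108]), (101, [92, 93, 99]), (103, [70, 87, 102]), (105, [97, 127, 150]), (107, [110, 146, 173]), (109, [111, 148, 174]), (111, [112, 148, 174])]
370 [(97, [110, 111, 116]), (99, [103, 103, 107]), (101, [91, 94, 101]), (103, [84, 106, 125]), (105, [107, 140, 166]), (107, [121, 161, 190]), (109, [122, 161, 191]), (111, [122, 161, 192])]
420 [(97, [111, 112, 117]), (99, [105, 105, 110]), (101, [101, 111, 122]), (103, [120, 157, 184]), (105, [120, 157, 184]), (107, [120, 157, 184]), (109, [119, 157, 184]), (111, [119, 157, 184])]
140 197 439
170 200 436
200 203 434
140 195.4
140 437.6
170 198.1
170 434.9
200 200.8
200 432.3
```

>>> play_rows(increments=[0.3, 0, 2, 0, 0, 0, 0.9, 0.3, 0, 2, 0, 0, 0, 0.9, 0, 0, 2, 0, 0, 0, 0.9, 0, 0, 2, 0, 0, 0, 0.9, 0, 0, 1.2, 0, 0, 0, 0.9, 0, 0, 0.6, 0, 0, 0, 0.9, 0, 0, 0.4, 0, 0, 0, 0.9, 0, 0, 0, 0, 0, 0, 0.9, 0, 0, 0, 0, 0, 0, 0.9, 0, 0, 0, 0, 0, 0, 0.9])

```text
time: 7.62
eef_pos: [0.6342, 0.0378, 0.0566]
tool_rot: [[0.961, 0.216, 0.172], [0.213, -0.976, 0.037], [0.176, 0.001, -0.984]]
force: [-0.1, -0.3, -2.3]
gripper_width: 0.0199
grip_force: 34.9
```

>>> play_rows(increments=[0, 0, 0.1, 0, 0, 0, 0.9, 0, 0, 0.1, 0, 0, 0, 0.9, 0, 0, 0.1, 0, 0, 0, 0.9, 0, 0, 0, 0, 0, 0, 0.9, 0, 0, 0, 0, 0, 0, 0.9, 0, 0, 0, 0, 0, 0, 0.9, 0, 0, 0, 0, 0, 0, 0.9, 0, 0, 0, 0, 0, 0, 0.9, 0, 0, 0, 0, 0, 0, 0.9, 0, 0, 0, 0, 0, 0, 0.9])

```text
time: 8.45
eef_pos: [0.6337, 0.038, 0.0522]
tool_rot: [[0.962, 0.216, 0.17], [0.213, -0.976, 0.038], [0.174, 0.0, -0.985]]
force: [0.1, 0.5, -2.0]
gripper_width: 0.0194
grip_force: 34.9
```

>>> play_rows(increments=[0, 0, 0.1, 0, 0, 0, 0.9, 0, 0, 0.1, 0, 0, 0, 0.9, 0, 0, 0.1, 0, 0, 0, 0.9, 0, 0, 0.05, 0, 0, 0, 0.9, 0, 0, 0, 0, 0, 0, 0.9, 0, 0, 0, 0, 0, 0, 0.9, 0, 0, 0, 0, 0, 0, 0.9, 0, 0, 0, 0, 0, 0, 0.9, 0, 0, 0, 0, 0, 0, 0.9, 0, 0, 0, 0, 0, 0, 0.9])

```text
time: 9.28
eef_pos: [0.6342, 0.0381, 0.0492]
tool_rot: [[0.962, 0.216, 0.169], [0.213, -0.976, 0.037], [0.174, 0.0, -0.985]]
force: [-5.5, -1.6, 5.8]
gripper_width: 0.0196
grip_force: 35.0
```

>>> play_rows(increments=[0, 0, 0.05, 0, 0, 0, 0.9, 0, 0, 0.05, 0, 0, 0, 0.9, 0, 0, 0, 0, 0, 0, 0.9, 0, 0, 0, 0, 0, 0, 0.9, 0, 0, 0, 0, 0, 0, 0.9, 0, 0, 0, 0, 0, 0, 0.9, 0, 0, 0, 0, 0, 0, 0.9, 0, 0, 0, 0, 0, 0, 0.9, 0, 0, 0, 0, 0, 0, 0.9, 0, 0, 0, 0, 0, 0, 0.9])

```text
time: 10.12
eef_pos: [0.6343, 0.0381, 0.0491]
tool_rot: [[0.962, 0.217, 0.169], [0.213, -0.976, 0.037], [0.173, 0.0, -0.985]]
force: [-10.6, -1.9, 14.1]
gripper_width: 0.0198
grip_force: 35.0
```

>>> play_rows(increments=[0, 0, -0.1, 0, 0, 0, 0.9, 0, 0, -0.1, 0, 0, 0, 0.9, 0, 0, 0, 0, 0, 0, 0.9, 0, 0, 0, 0, 0, 0, 0.9, 0, 0, 0, 0, 0, 0, 0.9, 0, 0, 0, 0, 0, 0, 0.9, 0, 0, 0, 0, 0, 0, 0.9, 0, 0, 0, 0, 0, 0, 0.9, 0, 0, 0, 0, 0, 0, 0.9, 0, 0, 0, 0, 0, 0, 0.9])

```text
time: 10.95
eef_pos: [0.6341, 0.0381, 0.0497]
tool_rot: [[0.962, 0.216, 0.169], [0.213, -0.976, 0.038], [0.174, -0.0, -0.985]]
force: [-0.5, -0.5, -1.6]
gripper_width: 0.02
grip_force: 34.9
```

```bash
python3 - <<'E'
from h import *
s=bot.state();q=np.array(s["tool_rot"]);e=np.array(s["eef_pos"])
im=bot.camera("wrist");print(s["eef_pos"],s["force"],q.T@s["force"],s["ft_torque"])
im2=bot.camera("side")
cv2.imwrite("pics/f.png",np.vstack([cv2.cvtColor(im,cv2.COLOR_RGB2BGR)[:300],cv2.resize(cv2.cvtColor(im2,cv2.COLOR_RGB2BGR)[138:238,230:443],(640,300),interpolation=2)]))
E
```

```text
[0.63407435 0.03811304 0.04968076] [-0.45912721 -0.4763931  -1.55001171] [-0.81195719  0.36594231  1.43076771] [-0.074179    0.26481503  0.0270576 ]
```

View pics/f.png

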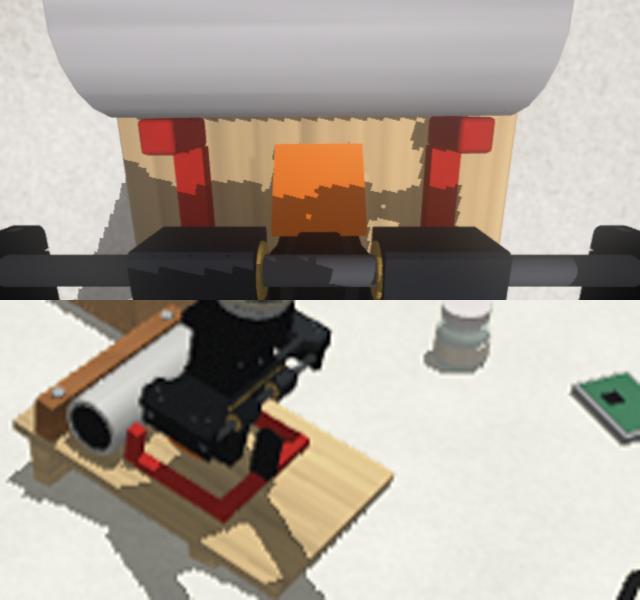

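The chock hovers just over the board between the prongs (thin edge at row 144, tube outline at row 116), with almost no contact force. Next I advance it uphill.

>>> play_rows(increments=[0.4, 0, 0, 0, 0, 0, 0.9, 0.4, 0, 0, 0, 0, 0, 0.9, 0.4, 0, 0, 0, 0, 0, 0.9, 0.4, 0, 0, 0, 0, 0, 0.9, 0.4, 0, 0, 0, 0, 0, 0.9, 0.4, 0, 0, 0, 0, 0, 0.9, 0.2, 0, 0, 0, 0, 0, 0.9, 0, 0, 0, 0, 0, 0, 0.9, 0, 0, 0, 0, 0, 0, 0.9, 0, 0, 0, 0, 0, 0, 0.9])

```text
time: 11.88
eef_pos: [0.6588, 0.0437, 0.054]
tool_rot: [[0.962, 0.216, 0.169], [0.213, -0.976, 0.038], [0.173, -0.0, -0.985]]
force: [0.3, -0.1, -2.7]
gripper_width: 0.0195
grip_force: 34.9
```

>>> play_rows(increments=[0.05, 0, 0, 0, 0, 0, 0.9, 0.05, 0, 0, 0, 0, 0, 0.9, 0.05, 0, 0, 0, 0, 0, 0.9, 0.05, 0, 0, 0, 0, 0, 0.9, 0.05, 0, 0, 0, 0, 0, 0.9, 0, 0, 0, 0, 0, 0, 0.9, 0, 0, 0, 0, 0, 0, 0.9, 0, 0, 0, 0, 0, 0, 0.9, 0, 0, 0, 0, 0, 0, 0.9, 0, 0, 0, 0, 0, 0, 0.9])

```text
time: 12.72
eef_pos: [0.6615, 0.0442, 0.0546]
tool_rot: [[0.962, 0.216, 0.169], [0.213, -0.976, 0.038], [0.174, 0.0, -0.985]]
force: [0.2, 0.1, -3.9]
gripper_width: 0.0194
grip_force: 34.9
```

>>> play_rows(increments=[0.05, 0, 0, 0, 0, 0, 0.9, 0.05, 0, 0, 0, 0, 0, 0.9, 0.05, 0, 0, 0, 0, 0, 0.9, 0.05, 0, 0, 0, 0, 0, 0.9, 0, 0, 0, 0, 0, 0, 0.9, 0, 0, 0, 0, 0, 0, 0.9, 0, 0, 0, 0, 0, 0, 0.9, 0, 0, 0, 0, 0, 0, 0.9, 0, 0, 0, 0, 0, 0, 0.9, 0, 0, 0, 0, 0, 0, 0.9])

```text
time: 13.55
eef_pos: [0.6634, 0.0446, 0.055]
tool_rot: [[0.962, 0.216, 0.17], [0.213, -0.976, 0.038], [0.174, -0.0, -0.985]]
force: [-0.2, -0.1, -2.3]
gripper_width: 0.0197
grip_force: 34.9
```

```bash
cat > st.py <<'E'
from h import *
s=bot.state();q=np.array(s["tool_rot"]);e=np.array(s["eef_pos"])
D=deckR(.21711);d=np.array([.6879,.0505,.0473])
print("t",s["time"],"deck",np.round(D.T@(e-d)*1000,2),"F deck",np.round(D.T@(np.array(s["force"])+[0,0,2.2]),2),np.round(s["ft_torque"],2),s["gripper_width"])
E
python3 st.py
```

```text
t 13.55 deck [-23.45  -0.5   11.99] F deck [-0.2  -0.08 -0.03] [-0.02  0.21 -0.04] 0.019679552152008905
```

>>> play_rows(increments=[0.05, 0, 0, 0, 0, 0, 0.9, 0.05, 0, 0, 0, 0, 0, 0.9, 0.05, 0, 0, 0, 0, 0, 0.9, 0.05, 0, 0, 0, 0, 0, 0.9, 0, 0, 0, 0, 0, 0, 0.9, 0, 0, 0, 0, 0, 0, 0.9, 0, 0, 0, 0, 0, 0, 0.9, 0, 0, 0, 0, 0, 0, 0.9, 0, 0, 0, 0, 0, 0, 0.9, 0, 0, 0, 0, 0, 0, 0.9])

```text
time: 14.38
eef_pos: [0.6653, 0.045, 0.0553]
tool_rot: [[0.962, 0.216, 0.17], [0.213, -0.976, 0.038], [0.174, -0.0, -0.985]]
force: [0.0, -0.4, -1.6]
gripper_width: 0.0196
grip_force: 34.9
```

```bash
python3 st.py
```

```text
t 14.3833 deck [-21.48  -0.5   11.96] F deck [ 0.02 -0.44  0.63] [-0.07  0.2   0.03] 0.019634761380652618
```

>>> play_rows(increments=[0.05, 0, 0, 0, 0, 0, 0.9, 0.05, 0, 0, 0, 0, 0, 0.9, 0.05, 0, 0, 0, 0, 0, 0.9, 0, 0, 0, 0, 0, 0, 0.9, 0, 0, 0, 0, 0, 0, 0.9, 0, 0, 0, 0, 0, 0, 0.9, 0, 0, 0, 0, 0, 0, 0.9, 0, 0, 0, 0, 0, 0, 0.9, 0, 0, 0, 0, 0, 0, 0.9, 0, 0, 0, 0, 0, 0, 0.9])

```text
time: 15.22
eef_pos: [0.6664, 0.0453, 0.0553]
tool_rot: [[0.962, 0.216, 0.169], [0.213, -0.976, 0.038], [0.173, -0.0, -0.985]]
force: [-0.9, -0.5, -3.7]
gripper_width: 0.0197
grip_force: 34.9
```

```bash
python3 st.py
```

```text
t 15.2167 deck [-20.34  -0.41  11.75] F deck [-1.23 -0.33 -1.34] [-0.09  0.67 -0.  ] 0.01967003422147897
```

>>> play_rows(increments=[0.05, 0, 0.03, 0, 0, 0, 0.9, 0.05, 0, 0, 0, 0, 0, 0.9, 0, 0, 0, 0, 0, 0, 0.9, 0, 0, 0, 0, 0, 0, 0.9, 0, 0, 0, 0, 0, 0, 0.9, 0, 0, 0, 0, 0, 0, 0.9, 0, 0, 0, 0, 0, 0, 0.9, 0, 0, 0, 0, 0, 0, 0.9, 0, 0, 0, 0, 0, 0, 0.9, 0, 0, 0, 0, 0, 0, 0.9])

```text
time: 16.05
eef_pos: [0.6676, 0.0456, 0.0554]
tool_rot: [[0.962, 0.216, 0.169], [0.213, -0.976, 0.038], [0.173, -0.0, -0.985]]
force: [-5.1, -1.0, -1.9]
gripper_width: 0.0197
grip_force: 34.9
```

```bash
python3 st.py
```

```text
t 16.05 deck [-19.21  -0.43  11.58] F deck [-5.    0.15  1.23] [-0.19  1.07  0.03] 0.01968407442921518
```

>>> play_rows(increments=[0.05, 0, 0, 0, 0, 0, 0.9, 0, 0, 0, 0, 0, 0, 0.9, 0, 0, 0, 0, 0, 0, 0.9, 0, 0, 0, 0, 0, 0, 0.9, 0, 0, 0, 0, 0, 0, 0.9, 0, 0, 0, 0, 0, 0, 0.9, 0, 0, 0, 0, 0, 0, 0.9, 0, 0, 0, 0, 0, 0, 0.9, 0, 0, 0, 0, 0, 0, 0.9, 0, 0, 0, 0, 0, 0, 0.9])

```text
time: 16.88
eef_pos: [0.6676, 0.0456, 0.0554]
tool_rot: [[0.962, 0.216, 0.168], [0.213, -0.976, 0.037], [0.172, -0.0, -0.985]]
force: [-7.5, -2.7, -0.3]
gripper_width: 0.02
grip_force: 34.9
```

```bash
python3 st.py
```

```text
t 16.8833 deck [-19.18  -0.42  11.58] F deck [-7.47 -1.02  3.2 ] [-0.2   1.27  0.01] 0.02001438577491272
```

>>> play_rows(increments=[0.04, 0, -0.02, 0, 0, 0, 0.9, 0, 0, 0, 0, 0, 0, 0.9, 0, 0, 0, 0, 0, 0, 0.9, 0, 0, 0, 0, 0, 0, 0.9, 0, 0, 0, 0, 0, 0, 0.9, 0, 0, 0, 0, 0, 0, 0.9, 0, 0, 0, 0, 0, 0, 0.9, 0, 0, 0, 0, 0, 0, 0.9, 0, 0, 0, 0, 0, 0, 0.9, 0, 0, 0, 0, 0, 0, 0.9])

```text
time: 17.72
eef_pos: [0.6676, 0.0456, 0.0554]
tool_rot: [[0.962, 0.216, 0.167], [0.213, -0.976, 0.037], [0.171, -0.0, -0.985]]
force: [-7.0, -1.8, -0.9]
gripper_width: 0.02
grip_force: 34.9
```

```bash
python3 st.py
```

```text
t 17.7167 deck [-19.13  -0.42  11.63] F deck [-6.87 -0.27  2.5 ] [-0.3   1.42  0.01] 0.01995354496069062
```

>>> play_rows(increments=[0.05, 0, -0.01, 0, 0, 0, 0.9, 0, 0, 0, 0, 0, 0, 0.9, 0, 0, 0, 0, 0, 0, 0.9, 0, 0, 0, 0, 0, 0, 0.9, 0, 0, 0, 0, 0, 0, 0.9, 0, 0, 0, 0, 0, 0, 0.9, 0, 0, 0, 0, 0, 0, 0.9, 0, 0, 0, 0, 0, 0, 0.9, 0, 0, 0, 0, 0, 0, 0.9, 0, 0, 0, 0, 0, 0, 0.9])

```text
time: 18.55
eef_pos: [0.6676, 0.0456, 0.0554]
tool_rot: [[0.962, 0.216, 0.166], [0.213, -0.976, 0.037], [0.17, -0.0, -0.985]]
force: [-9.8, -1.7, -1.0]
gripper_width: 0.0195
grip_force: 34.9
```

```bash
python3 st.py
```

```text
t 18.55 deck [-19.15  -0.44  11.61] F deck [-9.54  0.46  2.93] [-0.37  1.69 -0.03] 0.019452704312084554
```

>>> play_rows(increments=[0, 0, 0, 0, 0, 0, 0, 0, 0, 0, 0, 0, 0, 0, 0, 0, 0, 0, 0, 0, 0, 0, 0, 0, 0, 0, 0, 0, 0, 0, 0, 0, 0, 0, 0, 0, 0, 0, 0, 0, 0, 0, 0, 0, 0, 0, 0, 0, 0, 0, 0, 0, 0, 0, 0, 0, 0, 0, 0, 0, 0, 0, 0, 0, 0, 0, 0, 0, 0, 0])

```text
time: 19.38
eef_pos: [0.6698, 0.046, 0.0566]
tool_rot: [[0.961, 0.216, 0.171], [0.213, -0.976, 0.038], [0.175, 0.0, -0.985]]
force: [-0.8, 0.0, 0.7]
gripper_width: 0.0434
grip_force: 0.0
```

>>> play_rows(increments=[0, 0, -0.5, 0, 0, 0, 0, 0, 0, -1, 0, 0, 0, 0, 0, 0, -2, 0, 0, 0, 0, 0, 0, -2, 0, 0, 0, 0, 0, 0, -2, 0, 0, 0, 0, 0, 0, -2, 0, 0, 0, 0, 0, 0, -1.5, 0, 0, 0, 0, 0, 0, 0, 0, 0, 0, 0, 0, 0, 0, 0, 0, 0, 0, 0, 0, 0, 0, 0, 0, 0])

```text
time: 20.22
eef_pos: [0.65, 0.0418, 0.1638]
tool_rot: [[0.962, 0.216, 0.169], [0.213, -0.976, 0.038], [0.173, -0.0, -0.985]]
force: [-0.1, -0.0, -0.6]
gripper_width: 0.0434
grip_force: 0.0
```

```bash
python3 st.py; python3 - <<'E'
from h import *
im=cv2.cvtColor(bot.camera("wrist"),cv2.COLOR_RGB2BGR);im2=cv2.cvtColor(bot.camera("side"),cv2.COLOR_RGB2BGR)
cv2.imwrite("pics/g.png",np.vstack([im[:300],cv2.resize(im2[138:238,230:443],(640,300),interpolation=2)]))
E
```

```text
t 20.2167 deck [-18.06  -0.38 121.46] F deck [ 0.18 -0.01  1.56] [0.04 0.08 0.03] 0.043387557390318715
```

View pics/g.png

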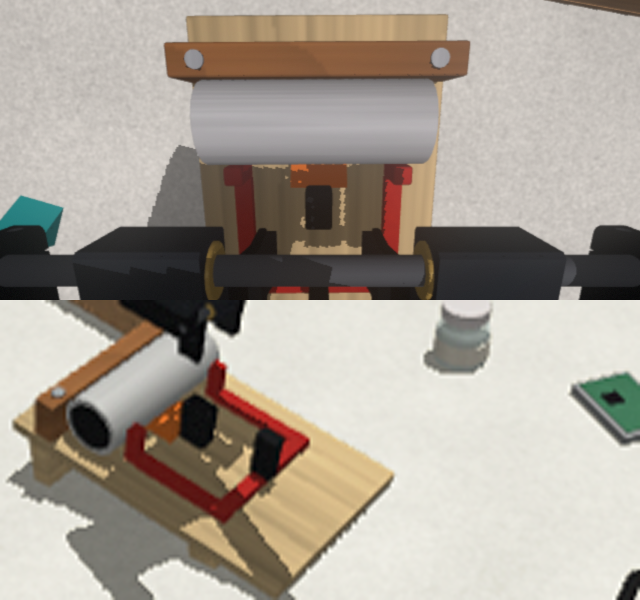

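The chock sits flat under the tube's middle (stem at (318,207)) and the tube touches the fence. Next is the gate post, about 80 mm downhill.

>>> play_rows(increments=[-2, 0, 0, 0, 0, 0, 0, -2, 0, 0, 0, 0, 0, 0, -2, 0, 0, 0, 0, 0, 0, -2, 0, 0, 0, 0, 0, 0, 0, 0.05, 2.4, 0, 0, 0, 0, 0, 0, 2.4, 0, 0, 0, 0, 0, 0, 2.4, 0, 0, 0, 0, 0, 0, 1.6, 0, 0, 0, 0, 0, 0, 0.8, 0, 0, 0, 0, 0, 0, 0, 0, 0, 0, 0])

```text
time: 21.15
eef_pos: [0.5876, 0.0281, 0.0525]
tool_rot: [[0.963, 0.216, 0.164], [0.213, -0.976, 0.038], [0.168, -0.002, -0.986]]
force: [-0.9, 0.8, -0.6]
gripper_width: 0.0436
grip_force: 0.0
```

>>> play_rows(increments=[0, 0, 0, 0, 0, 0, 0.9, 0, 0, 0, 0, 0, 0, 0.9, 0, 0, 0, 0, 0, 0, 0.9, 0, 0, 0, 0, 0, 0, 0.9, 0, 0, 0, 0, 0, 0, 0.9, 0, 0, 0, 0, 0, 0, 0.9, 0, 0, 0, 0, 0, 0, 0.9, 0, 0, 0, 0, 0, 0, 0.9, 0, 0, 0, 0, 0, 0, 0.9, 0, 0, 0, 0, 0, 0, 0.9], grip_force=20)

```text
time: 21.98
eef_pos: [0.5903, 0.0289, 0.057]
tool_rot: [[0.961, 0.217, 0.171], [0.213, -0.976, 0.039], [0.175, -0.001, -0.985]]
force: [-1.7, 3.9, 3.9]
gripper_width: 0.0161
grip_force: 20.0
```

```bash
python3 st.py
```

```text
t 21.9833 deck [-9.676e+01 -9.000e-02  2.690e+01] F deck [0.24 4.18 6.11] [0.95 0.2  0.27] 0.016109514601495296
```

>>> play_rows(increments=[-0.2, 0, 0, 0, 0, 0, 0.9, -0.4, 0, 0, 0, 0, 0, 0.9, -0.5, 0, 0, 0, 0, 0, 0.9, -0.6, 0, 0, 0, 0, 0, 0.9, -0.6, 0, 0, 0, 0, 0, 0.9, -0.6, 0, 0, 0, 0, 0, 0.9, -0.6, 0, 0, 0, 0, 0, 0.9, -0.6, 0, 0, 0, 0, 0, 0.9, -0.4, 0, 0, 0, 0, 0, 0.9, -0.3, 0, 0, 0, 0, 0, 0.9])

```text
time: 22.82
eef_pos: [0.5444, 0.0184, 0.0487]
tool_rot: [[0.961, 0.216, 0.172], [0.213, -0.976, 0.039], [0.176, -0.001, -0.984]]
force: [1.5, 6.3, 1.8]
gripper_width: 0.016
grip_force: 20.0
```

>>> play_rows(increments=[-0.1, 0, 0, 0, 0, 0, 0.9, 0, 0, 0, 0, 0, 0, 0.9, 0, 0, 0, 0, 0, 0, 0.9, 0, 0, 0, 0, 0, 0, 0.9, 0, 0, 0, 0, 0, 0, 0.9, 0, 0, 0, 0, 0, 0, 0.9, 0, 0, 0, 0, 0, 0, 0.9, 0, 0, 0, 0, 0, 0, 0.9, 0, 0, 0, 0, 0, 0, 0.9, 0, 0, 0, 0, 0, 0, 0.9])

```text
time: 23.65
eef_pos: [0.5433, 0.0182, 0.0485]
tool_rot: [[0.961, 0.216, 0.171], [0.213, -0.976, 0.039], [0.175, -0.001, -0.985]]
force: [-1.4, 5.2, 5.2]
gripper_width: 0.0158
grip_force: 20.0
```

```bash
python3 st.py
```

```text
t 23.65 deck [-145.7    -0.4    26.88] F deck [1.04 5.39 7.33] [0.89 0.25 0.23] 0.01583764588262363
```

Pulled 49 mm. Next I release the post, lift, and check.

>>> play_rows(increments=[0, 0, 0, 0, 0, 0, 0, 0, 0, 0, 0, 0, 0, 0, 0, 0, 0, 0, 0, 0, 0, 0, 0, 0, 0, 0, 0, 0, 0, 0, 0, 0, 0, 0, 0, 0, 0, 0, 0, 0, 0, 0, 0, 0, 0, 0, 0, 0, 0, 0, 0, 0, 0, 0, 0, 0, 0, 0, 0, 0, 0, 0, 0, 0, 0, 0, 0, 0, 0, 0])

```text
time: 24.48
eef_pos: [0.5428, 0.0174, 0.0474]
tool_rot: [[0.962, 0.216, 0.17], [0.213, -0.976, 0.038], [0.174, -0.0, -0.985]]
force: [0.6, -0.1, -0.4]
gripper_width: 0.0434
grip_force: 0.0
```

>>> play_rows(increments=[0, 0, -0.5, 0, 0, 0, 0, 0, 0, -1, 0, 0, 0, 0, 0, 0, -2, 0, 0, 0, 0, 0, 0, -2, 0, 0, 0, 0, 0, 0, -2, 0, 0, 0, 0, 0, 0, -2, 0, 0, 0, 0, 0, 0, -1.5, 0, 0, 0, 0, 0, 0, 0, 0, 0, 0, 0, 0, 0, 0, 0, 0, 0, 0, 0, 0, 0, 0, 0, 0, 0])

```text
time: 25.32
eef_pos: [0.5237, 0.0133, 0.1553]
tool_rot: [[0.962, 0.216, 0.169], [0.213, -0.976, 0.038], [0.173, -0.0, -0.985]]
force: [0.2, -0.1, -0.6]
gripper_width: 0.0434
grip_force: 0.0
```

```bash
python3 st.py; python3 - <<'E'
from h import *
im=cv2.cvtColor(bot.camera("wrist"),cv2.COLOR_RGB2BGR);im2=cv2.cvtColor(bot.camera("side"),cv2.COLOR_RGB2BGR)
cv2.imwrite("pics/i.png",np.vstack([im[:300],cv2.resize(im2[138:238,230:443],(640,300),interpolation=2)]))
E
```

```text
t 25.3167 deck [-147.03   -0.96  135.54] F deck [ 0.41 -0.17  1.54] [-0.05  0.12  0.  ] 0.043376277485046896
```

View pics/i.png

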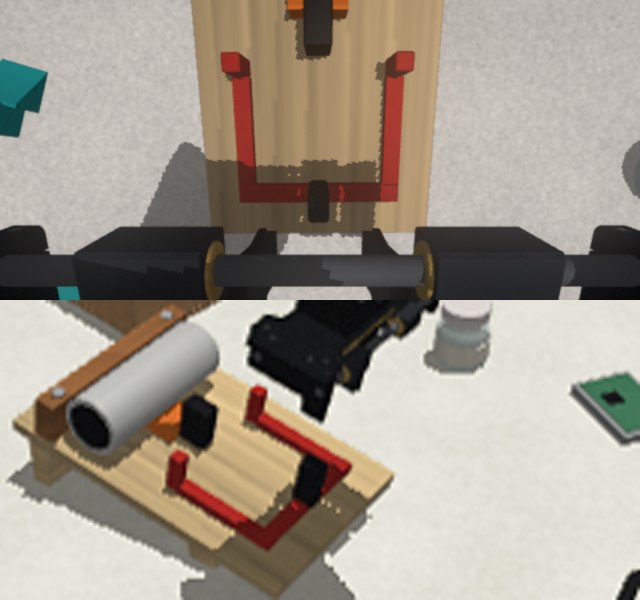

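The gate is fully down (bar at row 192). The tube lies against the fence, held by the chock alone, and the gripper is clear. I hand the job in.

```bash
python3 -c "
from station import bot
print(bot.job_done())"
```

```text
the job is handed in; nothing more can be done
None
```

The job is handed in (verdict not shown): the chock was pushed in at about 9.5 N against the tube, the gate was pulled down about 49 mm, and the last picture showed the tube held against the fence by the chock alone.

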